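Wedge a two-part candle mould tight in its clamping frame

ROBOT

A 7-joint arm with a two-finger parallel gripper is mounted at the origin on the work surface. World frame = base frame: x ahead of the robot, y to its left, z up, the work surface at z = 0. Lengths are in m, angles in degrees, forces in N, time in s.
With the tool pointing down it reaches from about 0.35 to 0.9 m from the base axis. Payload 8.1 kg.
Tool frame: the origin (TCP) lies between the finger pads; the fingertips stand 17 mm ahead of it and the grasp point (between the pads) lies 2 mm behind it; x points along the fingers, z is the direction in which the jaws open and shut, and the axes are right-handed (so a half turn about x gives the same grasp; the last joint's range is limited). The gripper opens to 85 mm and grips with 20 to 120 N. Pads are 22 mm wide; open, the fingers measure 114 mm over their backs; the gripper's body (76 mm by 85 mm) begins 54 mm behind the grasp point. The pads swing forward as they close: fully open they stand 13 mm farther back than shut.
Start: joints at [60.355, 24.895, 1.432, 90.138, -0.665, 64.973, -4.303], TCP at [0.252, -0.572, 0.248] pointing down, gripper open.
Joint ranges: [-149.89, 149.89], [-25.12, 119.58], [-72.63, 75.52], [4.76, 147.25], [-75.54, 255.54], [6.69, 114.76], [-157.13, 157.13]. Speed limits (degrees/s): [127.2, 127.2, 172.46, 172.46, 180, 180, 180].

INTERFACE

Orientations are given as a 3x3 rotation matrix whose columns are the frame's x, y, z axes.
In Python, from workcell import state, grab_frame, hand_in gives the robot as it stands.
- The arm moves only by the tool drive_tool, never from a script. Its argument "deltas" is a list of rows, each an object of numbers: "rx", "ry", "rz": the turn, a rotation vector about the tool's x, y, z normalised to -1 to 1, where 1 is 2 rad; "x", "y", "z": the shift along the tool's x, y, z normalised to -1 to 1, where 1 is 0.5 m; "grip": the closure, from 0 (fully open) to 1 (shut). In form: [{"rx": .., "ry": .., "rz": .., "x": .., "y": .., "z": .., "grip": ..}, ...]. A call has 1 to 10 rows; each row is the pose to reach, as a shift and turn from the pose commanded when the call began, along the tool's axes at that moment; what a row does not reach only later rows make up. A row lasts 1/12 s, in which the tool goes at most 41.7 mm and 7.16 degrees, less where a joint would pass 70% of its speed; a pose out of reach is approached as far as the arm can. A call with a number of a shift or a turn outside -1 to 1 is refused whole. A call with a gripper value outside its range is refused whole. The fingers move at their own pace and stop on an object; the grip force is fixed at half the most. Time passes only in rows, so rows that repeat a pose let the fingers close. It gives the time, the measured TCP pose, the force and the opening at its end, in the units of the state.
- state(): the state, without advancing time (a new reading comes with each control period).
- grab_frame(name): name is "side" or "top"; returns a dict with "pixels" (400x640x3 uint8, red, green, blue), "fx", "fy", "cx", "cy" (pixels), "distortion" ([k1, k2, p1, p2, k3] as OpenCV has them; the pictures are not rectified), "world_from_camera" (4x4, takes a point from camera to world coordinates). Camera axes: x right, y up, looking along -z (the intrinsics and any distortion apply to the point x, -y, -z); pixel columns grow to the right and rows downward; lengths in m; the calibration is good to about 2 mm. A picture is of the moment at which its call begins. There is no depth.
- hand_in(): hands the job in, once; it reports no verdict.
The state is a dict: "t": time; "qpos": joint angles; "qvel": joint speeds; "tau": joint torques, N m; "ee_pos": TCP position; "eef_rot": TCP orientation; "force": force on the tool from outside, world axes, zero at the start; "wrist_torque": the same for the moment, N m; "grip_width": finger opening in m.
Only numpy, scipy, OpenCV 4.12 (cv2) and the standard library are available. Lean on these libraries where they do the work, as an engineer would, in place of code of your own. Each camera call takes 0.05 s, during which the arm holds its last target.

TASK

Take the tapered wooden wedge, slide it thin end first along the bed of the clamping frame into the gap between the slanted cheek and the near mould half, and push or tap it in until the two mould halves are closed and the wedge is tight and stays tight by itself. Drive it gently, by feel: how deep it must go differs each time, and the thin-walled mould must not be over-squeezed. Leave the wooden strip, the tea-light tins, the cup and the bowl where they are.

Things in the scene. Friction and masses are not known exactly. Their poses are not given: they have to be found in the camera images.
- wedge: loose light-wood wedge, about 90 g, 159 mm long along its x, which points to the thin end. Origin: under the middle of its parallel-sided head (the grip): 36 mm long (x -18 to +18 mm), 27.6 mm wide (y -13.8 to +13.8), 40 mm high. The taper ahead of it, x +18 to +140.5 mm, is 30 mm high. A straight-sided strip of the same wood lies further right: not the wedge
- wedge_tip (a point): middle of the wedge's thin end (8 mm wide), at the underside: x +140.5 mm, y +9.8 mm in the wedge's frame. The wedge's left face (y = +13.8 mm) is straight, in line with the head; its right face slants from y = -13.8 mm at the head to y = +5.8 mm at the thin end (taper 0.16, 9 degrees). Axes as the wedge
- frame: fixed wooden clamping frame; place and yaw differ each time. Origin on the table; x is the way the wedge is driven (away from the robot), y left. Plywood bed: x -135 to +80 mm, y -85 to +115, top 12 mm above the table. On it, right to left: slanted cheek, gap, near and far mould halves, and a stop bar with a hard rubber pad, moved by up to 6 mm in y from job to job and not measured
- gap_mouth (a point): nominal middle of the gap's mouth, on the bed's top: x -45 mm, y -10.2 mm in the frame; axes as the frame. The mouth is 11 to 25 mm wide at first; the gap narrows inwards and is open behind. The wedge comes tight somewhere between half and nearly the whole of its taper's length in the gap
- cheek_end (a point): top of the fixed slanted cheek's left face at the mouth, x -45 mm, y -20.4 mm in the frame, 46 mm above the table. The cheek is 34 mm high, x -54 to +61 mm; its left face slants to y = -6.0 mm at x = +45 mm (the same 0.16 taper as the wedge). Axes as the frame
- fence (a point): top of the front face of the fixed fence (30 mm high) behind the mould halves, x +49 mm, y +53 mm in the frame; it keeps the halves from being dragged along with the wedge. Stop bar: 34 mm high
- mould_near: near (right) half of a grey plastic mould, loose, 120 g, 90 (x) by 32 (y) by 48 mm high, origin under its centre, axes as the frame. Right face (y -16 mm) bounds the gap. Slides at 1 to 3 N until closed on far half and stop; then the push climbs 3 to 5 N per mm. Tight: the let-go wedge squeezes it with over 8 N; over 20 N ruins it. The push is 0.75 to 1.1 times the squeeze
- mould_far: far (left) half of the mould, same size and mass, at first close to the near half and some mm short of the stop's rubber pad; origin under its centre. All these parts are waxed (friction 0.3 to 0.4). A level push of about 12 N on the wedge's butt end, then let go, leaves it tight; bearing down or sideways on it only adds friction
- strip: bystander: loose straight wooden strip, 125 by 22 by 22 mm, origin under its centre
- tin_a: bystander: loose tea-light tin, 39 mm across, 17 mm high, origin under its centre, in front of the frame towards the robot
- tin_b: bystander: tea-light tin, same size, beyond the wedge
- tin_c: bystander: tea-light tin, same size, beyond the wedge
- cup: bystander: loose paper cup with wooden sticks, 72 mm across, 90 mm high (sticks to 150 mm), origin under its centre, left of the frame
- bowl: bystander: loose steel bowl, 150 mm across, 60 mm high, origin under its centre, left of the frame
Not all that is in view belongs to the job. Leave any turquoise or yellow look-alike of the wedge alone.

How it is judged:
By the outcome, as a careful person would: the job done as asked, in the order asked, and still so for the second after the job is handed in, with the robot touching nothing.
It also fails if it takes over 70 s, if anything falls off the work surface, if the arm or the gripper's body presses on something with over 40 N, if the wrist force passes 120 N, or if a joint passes its speed limit or range.

## Working session

There is one attempt and no reset: what is moved stays moved. The work goes in short steps, Python scripts to look and compute and a tool call to move; the robot and the scene stay as the last step left them, time stands still between calls to the robot, and variables do not carry over. Pictures are saved under pics/ and viewed, and the job is handed in when it is done.

Besides the shell and the picture viewer there is one more tool, called after "Request:" in YAML: its name, and indented under it one key for each argument. drive_tool: Moves the arm, as the interface text tells. Scaled input: -1 to 1 covers 0.5 m each way for a shift and 2 rad each way for a turn. Its arguments: {"type":"object","properties":{"deltas":{"type":"array"}},"required":["deltas"]}

```bash
mkdir -p pics; ls
python3 - <<'E'
from workcell import state, grab_frame
import cv2, pickle
s=state(); print(s)
for n in("side","top"):
    f=grab_frame(n); pickle.dump(f,open(f"pics/{n}0.pkl","wb"))
    cv2.imwrite(f"pics/{n}0.png",f["pixels"][:,:,::-1])
    print(n,f["fx"],f["fy"],f["cx"],f["cy"],f["distortion"],f["world_from_camera"])
E
```

```text
pics
{'t': 0.0, 'qpos': array([60.35538437, 24.93762054,  1.43111039, 90.18899776, -0.6648714 ,
       64.97362135, -4.30211484]), 'qvel': array([-0.02371975,  0.02194326, -0.10759035, -0.00496852,  0.01129745,
       -0.03070291, -0.0766211 ]), 'tau': array([-2.92924699e-05, -6.70464635e+01,  1.02495309e+00, -3.16207981e+01,
        1.57113973e-02,  1.23272763e-02, -4.44304408e-05]), 'ee_pos': array([ 0.2516325 , -0.57158212,  0.24751403]), 'eef_rot': array([[-7.75619043e-04,  9.15223348e-01,  4.02946178e-01],
       [ 1.40449493e-03,  4.02946899e-01, -9.15222281e-01],
       [-9.99998713e-01, -1.43927966e-04, -1.59795984e-03]]), 'force': array([ 0.2920552 ,  0.10086472, -0.05118139]), 'wrist_torque': array([-0.01180891,  0.01306405,  0.04061482]), 'grip_width': 0.08522196484690951}
side 395.2825589557635 395.2825589557635 314.87998865269185 191.8159313692605 [-0.00991028  0.          0.          0.          0.        ] [[-0.79725335  0.38612392 -0.46399936 -0.15596421]
 [-0.60322254 -0.48086245  0.63631272  0.9369662 ]
 [ 0.0225757   0.78719732  0.61628785  0.92465809]
 [ 0.          0.          0.          1.        ]]
top 479.6729373059913 479.6729373059913 321.1203581634342 201.43483565046378 [-0.02904964  0.          0.          0.          0.        ] [[-1.87611809e-02  9.93233641e-01 -1.14607825e-01  3.54828486e-01]
 [-9.99823336e-01 -1.87690014e-02  1.01095064e-03 -6.11551729e-03]
 [-1.14696423e-03  1.14606544e-01  9.93410300e-01  1.41865151e+00]
 [ 0.00000000e+00  0.00000000e+00  0.00000000e+00  1.00000000e+00]]
```

View pics/side0.png

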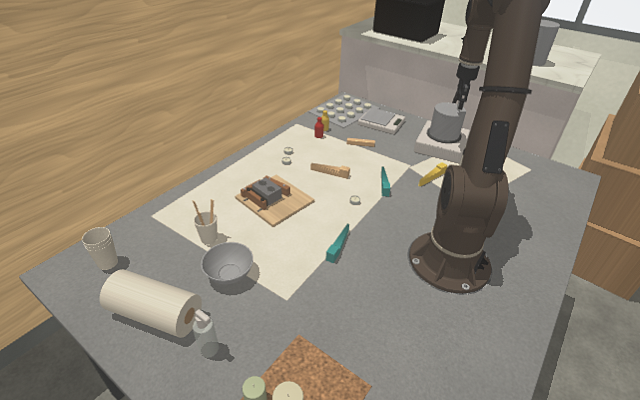

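View pics/top0.png

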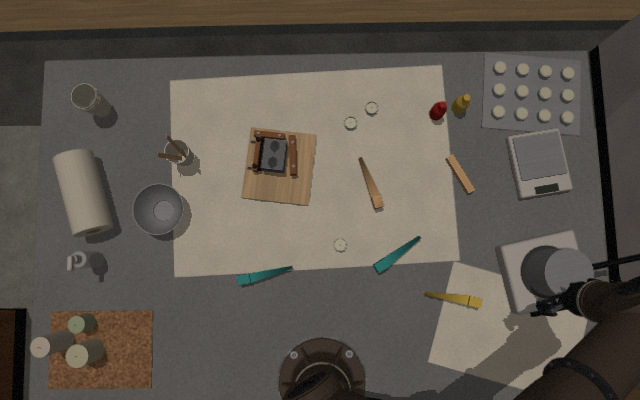

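The top view shows the frame around (280,165), the wedge from (378,205) to (362,158) with its thin end away from the robot, and the strip at (460,173). I'll zoom in on these.

Run:
```python
import cv2
a=cv2.imread("pics/top0.png")
cv2.imwrite("pics/z1.png",cv2.resize(a[110:220,230:400],None,fx=4.7,fy=4.7,interpolation=cv2.INTER_CUBIC))
a=cv2.imread("pics/side0.png")
cv2.imwrite("pics/z2.png",cv2.resize(a[135:235,225:365],None,fx=5.7,fy=5.7,interpolation=cv2.INTER_CUBIC))
```

```text
(no output)
```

View pics/z1.png

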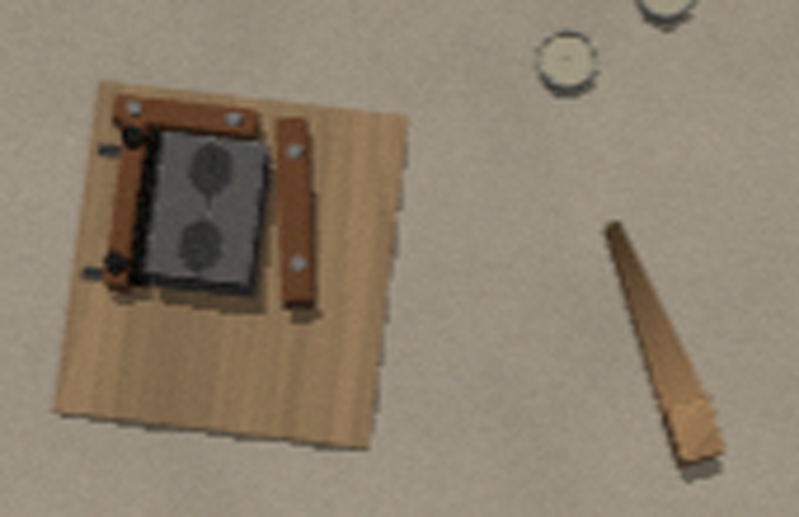

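View pics/z2.png

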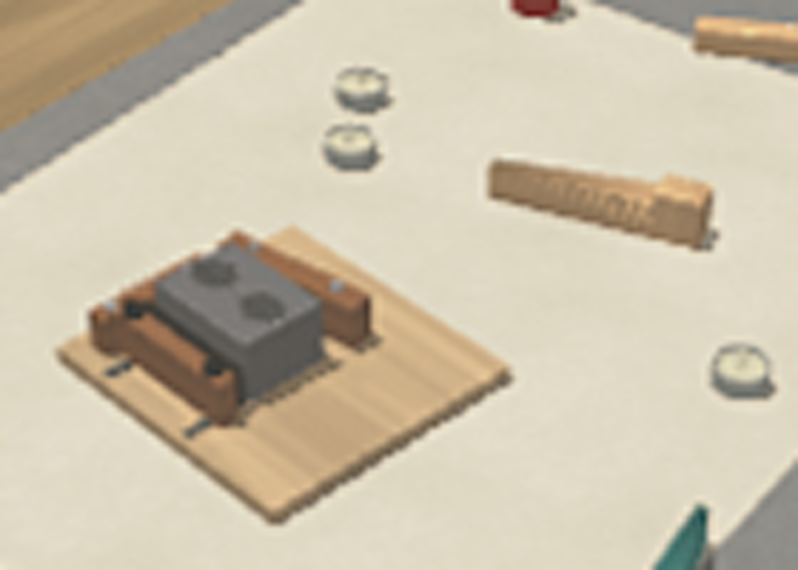

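```bash
cat > vis.py <<'E'
import numpy as np, cv2, pickle
from scipy.optimize import least_squares
from scipy.ndimage import map_coordinates
def proj(f,P):
    P=np.asarray(P,float); T=np.linalg.inv(f["world_from_camera"])
    c=P@T[:3,:3].T+T[:3,3]; c=c*[1,-1,-1]
    K=np.array([[f["fx"],0,f["cx"]],[0,f["fy"],f["cy"]],[0,0,1.]])
    return cv2.projectPoints(c.reshape(-1,1,3),np.zeros(3),np.zeros(3),K,np.array(f["distortion"]))[0][:,0]
def box(x0,x1,y0,y1,z0,z1): return np.array([[x,y,z] for z in(z0,z1) for x,y in((x0,y0),(x1,y0),(x1,y1),(x0,y1))])*1e-3
def prism(poly,z0,z1): return np.array([[x,y,z] for z in(z0,z1) for x,y in poly])*1e-3
BED=box(-135,80,-85,115,0,12)
HEAD=box(-18,18,-13.8,13.8,0,40); TAP=prism([(18,-13.8),(140.5,5.8),(140.5,13.8),(18,13.8)],0,30)
CHEEK=None
def put(p,P,z=0):
    c,s=np.cos(p[2]),np.sin(p[2]); return P@np.array([[c,-s,0],[s,c,0],[0,0,1]]).T+[p[0],p[1],z]
def contour(f,hulls,S=16):
    o=None; allp=[proj(f,h) for h in hulls]; mn=np.floor(np.vstack(allp).min(0))-2; mx=np.ceil(np.vstack(allp).max(0))+2
    m=np.zeros(((mx-mn)[::-1]*S).astype(int),np.uint8)
    for a in allp: cv2.fillConvexPoly(m,cv2.convexHull(np.round((a-mn)*S).astype(np.int32)),255)
    c=max(cv2.findContours(m,cv2.RETR_EXTERNAL,cv2.CHAIN_APPROX_NONE)[0],key=cv2.contourArea)[:,0].astype(float)
    n=len(c); k=S//2
    cs=np.stack([np.convolve(np.r_[c[-k:,i],c[:,i],c[:k,i]],np.ones(2*k+1)/(2*k+1),'valid') for i in(0,1)],1)
    t=np.roll(cs,-k,0)-np.roll(cs,k,0); nn=np.stack([t[:,1],-t[:,0]],1); nn/=np.linalg.norm(nn,axis=1)[:,None]+1e-9
    idx=np.arange(0,n,S//2); return c[idx]/S+mn,nn[idx]
def fit(frames,p,hullsf,R=3.,it=12,skip=None):
    p=np.array(p,float)
    for i in range(it):
        r=max(1.2,R*(0.8**i)); J=[];d=[]
        for f in frames:
            im=cv2.GaussianBlur(f["pixels"],(0,0),0.6).astype(float)
            q,n=contour(f,hullsf(p)); s=np.arange(-r,r+.01,.1)
            pts=q[:,None]+n[:,None]*s[None,:,None]
            v=np.stack([map_coordinates(im[:,:,c],[pts[...,1],pts[...,0]],order=1) for c in range(3)],-1)
            h=5; g=np.linalg.norm(v[:,2*h:]-v[:,:-2*h],axis=-1); ss=s[h:-h]
            b=g.argmax(1); ok=(g.max(1)>25)&(b>0)&(b<len(ss)-1)
            w=g**4; w/=w.sum(1,keepdims=True); off=(w*ss).sum(1)
            # numerical jacobian: motion of nearby contour approximated through homography of plane at mid height
            for k in range(3):
                pass
            T=[]
            e=1e-4
            # back-project q to plane z=zm
            Rw=f["world_from_camera"]; K=np.array([[f["fx"],0,f["cx"]],[0,f["fy"],f["cy"]],[0,0,1.]])
            u=cv2.undistortPoints(q.reshape(-1,1,2),K,np.array(f["distortion"]))[:,0]
            dv=np.c_[u[:,0],-u[:,1],-np.ones(len(u))]@Rw[:3,:3].T; zm=fit.zm
            X=Rw[:3,3]+dv*((zm-Rw[2,3])/dv[:,2])[:,None]
            b0=proj(f,X); Jk=[]
            for D in([e,0,0],[0,e,0]): Jk.append(((proj(f,X+D)-b0)/e*n).sum(1))
            rot=np.c_[-(X[:,1]-p[1]),X[:,0]-p[0],0*X[:,0]]*e; Jk.append(((proj(f,X+rot)-b0)/e*n).sum(1))
            Jk=np.stack(Jk,1); J.append(Jk[ok]); d.append(off[ok])
        J=np.vstack(J); d=np.hstack(d)
        s=least_squares(lambda x:J@(x*[1,1,1])-d,np.zeros(3),loss='soft_l1',f_scale=.3,x_scale=[1e-3,1e-3,1e-2]).x
        p=p+s
    return p,np.median(abs(J@s-d)),len(d)
fit.zm=0.01
E
python3 - <<'E'
import pickle,cv2; from vis import *
F={n:pickle.load(open(f"pics/{n}0.pkl","rb")) for n in("side","top")}
def up(pts,z,f):
    pts=np.array(pts,float); K=np.array([[f["fx"],0,f["cx"]],[0,f["fy"],f["cy"]],[0,0,1.]])
    u=cv2.undistortPoints(pts.reshape(-1,1,2),K,np.array(f["distortion"]))[:,0]; W=f["world_from_camera"]
    d=np.c_[u[:,0],-u[:,1],-np.ones(len(u))]@W[:3,:3].T
    return W[:3,3]+d*((z-W[2,3])/d[:,2])[:,None]
z1=lambda a:(np.array(a)+.5)/4.7-.5+[230,110]
C=up(z1([(100,82),(408,115),(369,448),(55,412)]),.012,F["top"]); m=np.array([(80,115),(80,-85),(-135,-85),(-135,115)])*1e-3
def ini(m,C): return least_squares(lambda p:(put(p,np.c_[m,0*m[:,0]])[:,:2]-C[:,:2]).ravel(),[.5,0,0]).x
pf=ini(m,C); print("frame click",pf)
Cw=up(z1([(667,405),(708,395),(722,455),(683,462)]),.04,F["top"]); mw=np.array([(18,13.8),(18,-13.8),(-18,-13.8),(-18,13.8)])*1e-3
Ct=up(z1([(605,228),(622,222)]),.03,F["top"]); mt=np.array([(140.5,13.8),(140.5,5.8)])*1e-3
pw=ini(np.vstack([mw,mt]),np.vstack([Cw,Ct])); print("wedge click",pw)
for nm,fr in(("both",list(F.values())),("top",[F["top"]]),("side",[F["side"]])):
    fit.zm=.01; a=fit(fr,pf,lambda p:[put(p,BED)]); print(nm,"frame",a)
    fit.zm=.02; b=fit(fr,pw,lambda p:[put(p,HEAD),put(p,TAP)]); print(nm,"wedge",b)
    if nm=="both": PF,PW=a[0],b[0]
np.save("pf.npy",PF);np.save("pw.npy",PW)
ch=prism([(-54,-21.84),(61,-3.44),(61,-3.44-18),(-54,-21.84-18)],12,46)
for n,f in F.items():
    x0,y0,x1,y1,S=(230,110,400,220,4.7) if n=="top" else(225,135,365,235,5.7)
    im=cv2.resize(f["pixels"][y0:y1,x0:x1,::-1],None,fx=S,fy=S,interpolation=cv2.INTER_CUBIC)
    for h in([put(PF,BED)],[put(PW,HEAD)],[put(PW,TAP)],[put(PF,ch)]):
        q=proj(f,h[0]); q=(q-[x0,y0]+.5)*S-.5
        for k in range(0,8,4): cv2.polylines(im,[np.round(q[k:k+4]).astype(int)],True,(0,0,255),1)
    cv2.imwrite(f"pics/ov_{n}.png",im)
E
```

```text
frame click [ 0.65249644  0.09691736 -0.13206711]
wedge click [ 0.51153731 -0.17069183  0.26224327]
both frame (array([ 0.65206653,  0.0962694 , -0.13453065]), np.float64(0.1709637519554854), 650)
both wedge (array([ 0.51182245, -0.1713415 ,  0.26510421]), np.float64(0.11744915831086347), 339)
top frame (array([ 0.65059125,  0.09755071, -0.13719397]), np.float64(0.16741057296935652), 355)
top wedge (array([ 0.51218604, -0.17106152,  0.26600681]), np.float64(0.06260617003155182), 200)
side frame (array([ 0.65248861,  0.09510989, -0.13783079]), np.float64(0.05029219257239507), 273)
side wedge (array([ 0.5127578 , -0.17457512,  0.26646267]), np.float64(0.08086877456324956), 178)
```

View pics/ov_top.png

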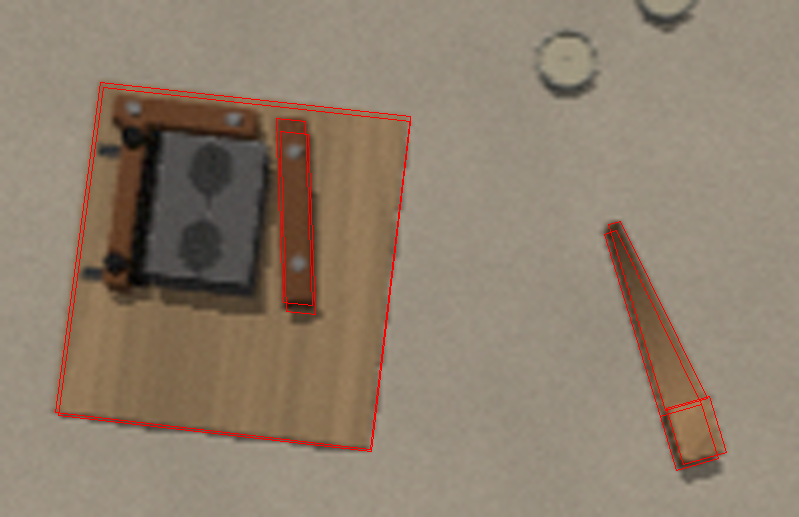

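View pics/ov_side.png

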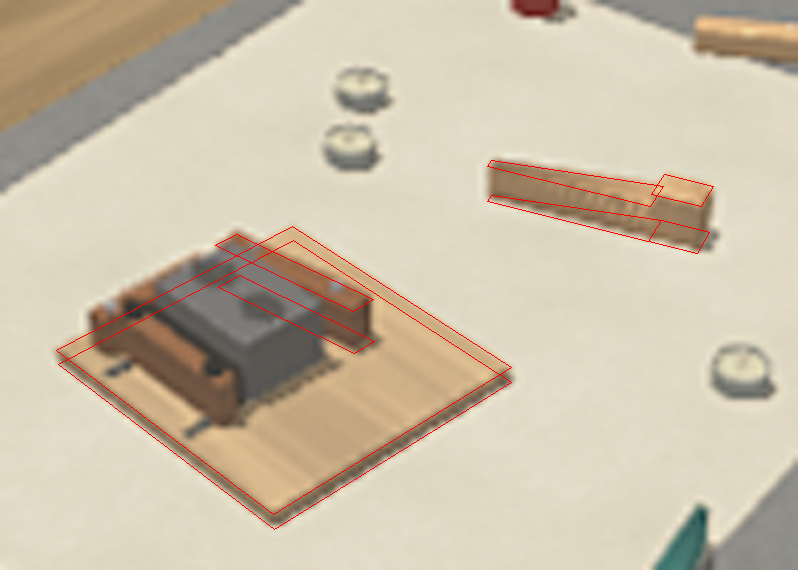

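```bash
cat > mv.py <<'E'
import numpy as np
from scipy.spatial.transform import Rotation as Ro
from workcell import state
PF=np.array([.6517,.0963,-.137])
def fr(x,y,z=0):
    c,s=np.cos(PF[2]),np.sin(PF[2]); return np.array([PF[0]+c*x-s*y,PF[1]+s*x+c*y,z])
def tofr(p):
    c,s=np.cos(PF[2]),np.sin(PF[2]); d=np.array(p[:2])-PF[:2]; return np.array([c*d[0]+s*d[1],-s*d[0]+c*d[1]])
def go(p,ang,p0=None,R0=None):
    s=state(); p0=s["ee_pos"] if p0 is None else p0; R0=s["eef_rot"] if R0 is None else R0
    y=np.array([np.cos(ang),np.sin(ang),0]); x=np.array([0,0,-1.]); R=np.stack([x,y,np.cross(x,y)],1)
    r=Ro.from_matrix(R0.T@R).as_rotvec()/2; d=R0.T@(np.array(p)-p0)/.5
    print("rx ry rz",np.round(r,4),"x y z",np.round(d,4))
def show():
    s=state(); print(round(s["t"],2),s["ee_pos"].round(4),"frame",tofr(s["ee_pos"]).round(4),"ang",np.arctan2(s["eef_rot"][1,1],s["eef_rot"][0,1]).round(4),"f",s["force"].round(2),s["grip_width"].round(4))
E
python3 - <<'E'
from mv import *; from vis import *
F={n:pickle.load(open(f"pics/{n}0.pkl","rb")) for n in("side","top")}
go([.5122,-.1722,.248],.266)
def up(pts,z,f):
    pts=np.array(pts,float); K=np.array([[f["fx"],0,f["cx"]],[0,f["fy"],f["cy"]],[0,0,1.]])
    u=cv2.undistortPoints(pts.reshape(-1,1,2),K,np.array(f["distortion"]))[:,0]; W=f["world_from_camera"]
    d=np.c_[u[:,0],-u[:,1],-np.ones(len(u))]@W[:3,:3].T
    return W[:3,3]+d*((z-W[2,3])/d[:,2])[:,None]
z1=lambda a:(np.array(a)+.5)/4.7-.5+[230,110]
z2=lambda a:(np.array(a)+.5)/5.7-.5+[225,135]
for P in up(z1([(252,282),(268,143),(160,130),(148,275)]),.060,F["top"]): print("mould top",tofr(P).round(4))
for P in up(z1([(287,305),(279,118)]),.046,F["top"]): print("cheek",tofr(P).round(4))
for P in up(z2([(325,315)]),.060,F["side"]): print("mould side",tofr(P).round(4))
for P in up(z2([(334,300),(373,297)]),.046,F["side"]): print("cheek side",tofr(P).round(4))
for P in up([(340,245)],.017,F["top"]): print("tin_a",P,tofr(P).round(4))
E
```

```text
rx ry rz [ 0.0744 -0.0007  0.0001] x y z [-1.000e-04  7.988e-01 -5.212e-01]
mould top [-0.046  -0.0029]
mould top [ 0.0413 -0.0016]
mould top [0.0417 0.0656]
mould top [-0.0492  0.0609]
cheek [-0.0554 -0.0248]
cheek [ 0.0613 -0.005 ]
mould side [-0.0586  0.0051]
cheek side [-0.0369 -0.021 ]
cheek side [-0.0517 -0.0413]
tin_a [ 0.38782943 -0.06010784  0.017     ] [-0.24  -0.191]
```

Request:
drive_tool:
  deltas:
    - {"rx":0.0744,"ry":-0.0007,"x":0,"y":0.799,"z":-0.521,"grip":0}
    - {"rx":0.0744,"ry":-0.0007,"x":0,"y":0.799,"z":-0.521,"grip":0}
    - {"rx":0.0744,"ry":-0.0007,"x":0,"y":0.799,"z":-0.521,"grip":0}
    - {"rx":0.0744,"ry":-0.0007,"x":0,"y":0.799,"z":-0.521,"grip":0}
    - {"rx":0.0744,"ry":-0.0007,"x":0,"y":0.799,"z":-0.521,"grip":0}
    - {"rx":0.0744,"ry":-0.0007,"x":0,"y":0.799,"z":-0.521,"grip":0}
    - {"rx":0.0744,"ry":-0.0007,"x":0,"y":0.799,"z":-0.521,"grip":0}
    - {"rx":0.0744,"ry":-0.0007,"x":0,"y":0.799,"z":-0.521,"grip":0}
    - {"rx":0.0744,"ry":-0.0007,"x":0,"y":0.799,"z":-0.521,"grip":0}
    - {"rx":0.0744,"ry":-0.0007,"x":0,"y":0.799,"z":-0.521,"grip":0}

```text
invalid input at $.deltas[0]: expected keys rx, ry, rz, x, y, z, grip
```

```bash
python3 -c "
from mv import *
show(); go([.5122,-.1722,.10],.266)"
```

```text
Traceback (most recent call last):
  File "mv.py", line 15, in show
    s=state(); print(round(s["t"],2),s["ee_pos"].round(4),"frame",tofr(s["ee_pos"]).round(4),"ang",np.arctan2(s["eef_rot"][1,1],s["eef_rot"][0,1]).round(4),"f",s["force"].round(2),s["grip_width"].round(4))
                                                                                                                                                                                    ^^^^^^^^^^^^^^^^^^^^^
AttributeError: 'float' object has no attribute 'round'
```

Request:
drive_tool:
  deltas:
    - {"rx":0.0744,"ry":-0.0007,"rz":0,"x":0,"y":0.799,"z":-0.521,"grip":0}
    - {"rx":0.0744,"ry":-0.0007,"rz":0,"x":0,"y":0.799,"z":-0.521,"grip":0}
    - {"rx":0.0744,"ry":-0.0007,"rz":0,"x":0,"y":0.799,"z":-0.521,"grip":0}
    - {"rx":0.0744,"ry":-0.0007,"rz":0,"x":0,"y":0.799,"z":-0.521,"grip":0}
    - {"rx":0.0744,"ry":-0.0007,"rz":0,"x":0,"y":0.799,"z":-0.521,"grip":0}
    - {"rx":0.0744,"ry":-0.0007,"rz":0,"x":0,"y":0.799,"z":-0.521,"grip":0}
    - {"rx":0.0744,"ry":-0.0007,"rz":0,"x":0,"y":0.799,"z":-0.521,"grip":0}
    - {"rx":0.0744,"ry":-0.0007,"rz":0,"x":0,"y":0.799,"z":-0.521,"grip":0}
    - {"rx":0.0744,"ry":-0.0007,"rz":0,"x":0,"y":0.799,"z":-0.521,"grip":0}
    - {"rx":0.0744,"ry":-0.0007,"rz":0,"x":0,"y":0.799,"z":-0.521,"grip":0}

```text
t: 0.93
ee_pos: [0.4801, -0.2212, 0.2482]
eef_rot: [[0.0, 0.965, 0.263], [-0.001, 0.263, -0.965], [-1.0, -0.0, 0.001]]
force: [0.9, -0.5, -0.0]
grip_width: 0.0853
```

```bash
sed -i 's/s\["grip_width"\].round(4)/round(float(s["grip_width"]),4)/' mv.py; python3 -c "
from mv import *
show(); go([.5122,-.1722,.10],.266)"
```

```text
0.93 [ 0.4801 -0.2212  0.2482] frame [-0.1266 -0.3379] ang 0.2658 f [ 0.94 -0.48 -0.02] 0.0853
rx ry rz [-0.0001  0.0007  0.0001] x y z [ 0.2963  0.0877 -0.078 ]
```

Request:
drive_tool:
  deltas:
    - {"rx":0,"ry":0,"rz":0,"x":0.0,"y":0.088,"z":-0.078,"grip":0}
    - {"rx":0,"ry":0,"rz":0,"x":0.0,"y":0.088,"z":-0.078,"grip":0}
    - {"rx":0,"ry":0,"rz":0,"x":0.296,"y":0.088,"z":-0.078,"grip":0}
    - {"rx":0,"ry":0,"rz":0,"x":0.296,"y":0.088,"z":-0.078,"grip":0}
    - {"rx":0,"ry":0,"rz":0,"x":0.296,"y":0.088,"z":-0.078,"grip":0}
    - {"rx":0,"ry":0,"rz":0,"x":0.296,"y":0.088,"z":-0.078,"grip":0}
    - {"rx":0,"ry":0,"rz":0,"x":0.296,"y":0.088,"z":-0.078,"grip":0}
    - {"rx":0,"ry":0,"rz":0,"x":0.296,"y":0.088,"z":-0.078,"grip":0}
    - {"rx":0,"ry":0,"rz":0,"x":0.296,"y":0.088,"z":-0.078,"grip":0}

```text
t: 1.68
ee_pos: [0.5129, -0.1743, 0.1017]
eef_rot: [[0.002, 0.965, 0.263], [-0.002, 0.263, -0.965], [-1.0, 0.002, 0.002]]
force: [0.8, 0.1, 0.1]
grip_width: 0.0852
```

Run:
```python
from mv import *; from workcell import grab_frame; import cv2
show(); go([.5122,-.1722,.029],.266)
f=grab_frame("top"); cv2.imwrite("pics/t1.png",cv2.resize(f["pixels"][110:240,280:450,::-1],None,fx=4.4,fy=4.4,interpolation=cv2.INTER_CUBIC))
f=grab_frame("side"); cv2.imwrite("pics/s1.png",cv2.resize(f["pixels"][90:220,260:430,::-1],None,fx=4.4,fy=4.4,interpolation=cv2.INTER_CUBIC))
```

```text
1.68 [ 0.5129 -0.1743  0.1017] frame [-0.1006 -0.2871] ang 0.2659 f [0.81 0.07 0.11] 0.0852
rx ry rz [-0.0001  0.0011 -0.0008] x y z [ 0.1454 -0.0004 -0.0048]
```

View pics/t1.png

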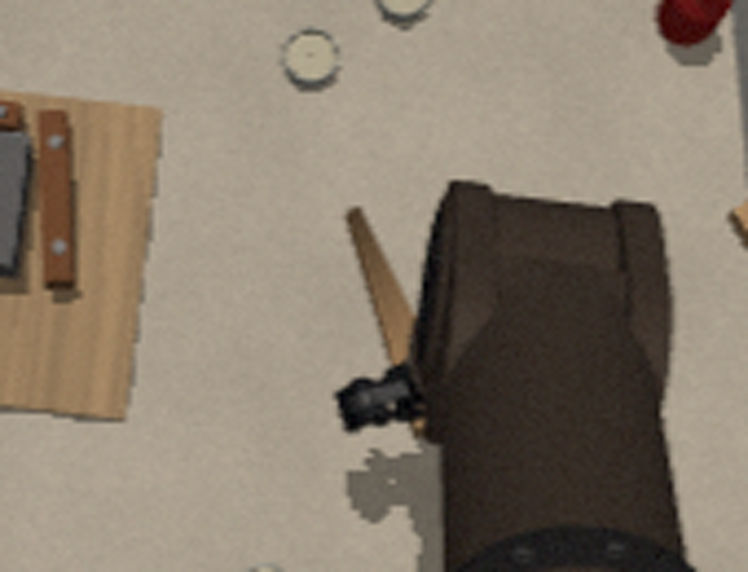

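View pics/s1.png

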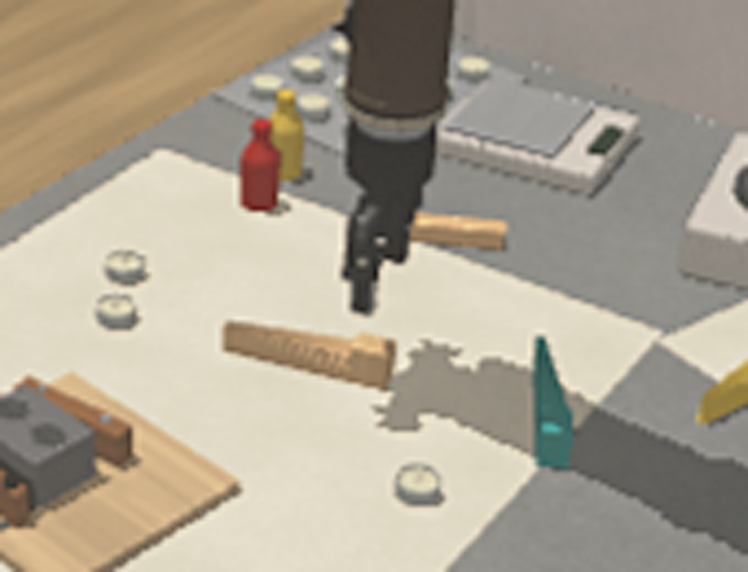

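The gripper is above the wedge head and lined up with it: pads at about (385,395) in the top crop and (365,300) in the side crop. Descending to grasp.

Request:
drive_tool:
  deltas:
    - {"rx":0,"ry":0.001,"rz":-0.001,"x":0.06,"y":-0.0004,"z":-0.005,"grip":0}
    - {"rx":0,"ry":0.001,"rz":-0.001,"x":0.12,"y":-0.0004,"z":-0.005,"grip":0}
    - {"rx":0,"ry":0.001,"rz":-0.001,"x":0.145,"y":-0.0004,"z":-0.005,"grip":0}
    - {"rx":0,"ry":0.001,"rz":-0.001,"x":0.145,"y":-0.0004,"z":-0.005,"grip":0}
    - {"rx":0,"ry":0.001,"rz":-0.001,"x":0.145,"y":-0.0004,"z":-0.005,"grip":0}
    - {"rx":0,"ry":0.001,"rz":-0.001,"x":0.145,"y":-0.0004,"z":-0.005,"grip":0.4}
    - {"rx":0,"ry":0.001,"rz":-0.001,"x":0.145,"y":-0.0004,"z":-0.005,"grip":1}
    - {"rx":0,"ry":0.001,"rz":-0.001,"x":0.145,"y":-0.0004,"z":-0.005,"grip":1}
    - {"rx":0,"ry":0.001,"rz":-0.001,"x":0.145,"y":-0.0004,"z":-0.005,"grip":1}
    - {"rx":0,"ry":0.001,"rz":-0.001,"x":0.145,"y":-0.0004,"z":-0.005,"grip":1}

```text
t: 2.62
ee_pos: [0.5115, -0.172, 0.0285]
eef_rot: [[-0.001, 0.965, 0.263], [-0.0, 0.263, -0.965], [-1.0, -0.001, 0.0]]
force: [-7.2, 0.8, 21.1]
grip_width: 0.0269
```

Request:
drive_tool:
  deltas:
    - {"rx":0,"ry":0,"rz":0,"x":0,"y":0,"z":0,"grip":1}
    - {"rx":0,"ry":0,"rz":0,"x":0,"y":0,"z":0,"grip":1}
    - {"rx":0,"ry":0,"rz":0,"x":-0.05,"y":0,"z":0,"grip":1}
    - {"rx":0,"ry":0,"rz":0,"x":-0.1,"y":0,"z":0,"grip":1}
    - {"rx":0,"ry":0,"rz":0,"x":-0.16,"y":0,"z":0,"grip":1}
    - {"rx":0,"ry":0,"rz":0,"x":-0.16,"y":0,"z":0,"grip":1}
    - {"rx":0,"ry":0,"rz":0,"x":-0.16,"y":0,"z":0,"grip":1}

```text
t: 3.2
ee_pos: [0.5123, -0.1722, 0.1094]
eef_rot: [[0.002, 0.965, 0.263], [-0.001, 0.263, -0.965], [-1.0, 0.001, 0.001]]
force: [-0.2, -0.2, -0.7]
grip_width: 0.0267
```

Run:
```python
from mv import *; from workcell import grab_frame; import cv2
show(); go(fr(-.205,-.022,.11),PF[2])
f=grab_frame("side"); cv2.imwrite("pics/s2.png",cv2.resize(f["pixels"][90:220,260:430,::-1],None,fx=4.4,fy=4.4,interpolation=cv2.INTER_CUBIC))
```

```text
3.2 [ 0.5123 -0.1722  0.1094] frame [-0.1014 -0.285 ] ang 0.2658 f [-0.24 -0.21 -0.73] 0.0267
rx ry rz [ 0.2014  0.0005 -0.0008] x y z [-0.0019  0.0155 -0.5651]
```

View pics/s2.png

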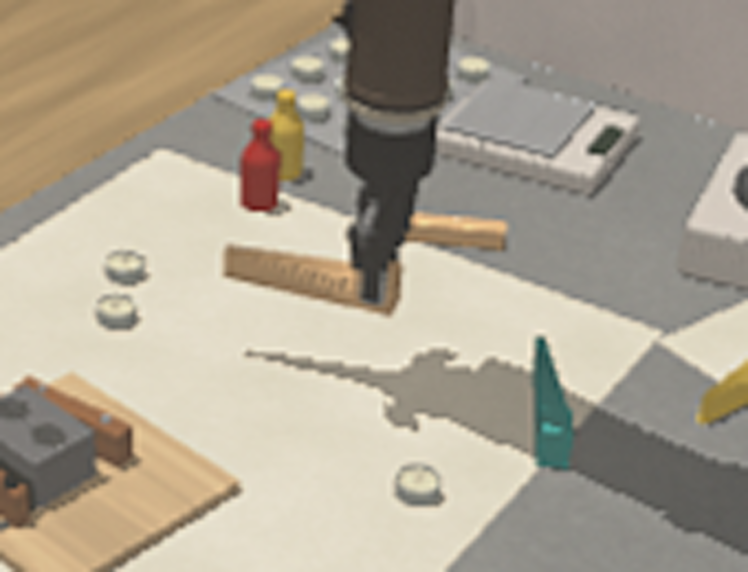

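The wedge is held level, with its head at (380,285) in the crop. Carrying it to in front of the frame.

Request:
drive_tool:
  deltas:
    - {"rx":0.2014,"ry":0.0005,"rz":-0.001,"x":-0.01,"y":0.015,"z":-0.565,"grip":1}
    - {"rx":0.2014,"ry":0.0005,"rz":-0.001,"x":-0.01,"y":0.015,"z":-0.565,"grip":1}
    - {"rx":0.2014,"ry":0.0005,"rz":-0.001,"x":-0.01,"y":0.015,"z":-0.565,"grip":1}
    - {"rx":0.2014,"ry":0.0005,"rz":-0.001,"x":-0.01,"y":0.015,"z":-0.565,"grip":1}
    - {"rx":0.2014,"ry":0.0005,"rz":-0.001,"x":-0.01,"y":0.015,"z":-0.565,"grip":1}
    - {"rx":0.2014,"ry":0.0005,"rz":-0.001,"x":-0.01,"y":0.015,"z":-0.565,"grip":1}
    - {"rx":0.2014,"ry":0.0005,"rz":-0.001,"x":-0.01,"y":0.015,"z":-0.565,"grip":1}
    - {"rx":0.2014,"ry":0.0005,"rz":-0.001,"x":-0.01,"y":0.015,"z":-0.565,"grip":1}
    - {"rx":0.2014,"ry":0.0005,"rz":-0.001,"x":-0.01,"y":0.015,"z":-0.565,"grip":1}
    - {"rx":0.2014,"ry":0.0005,"rz":-0.001,"x":-0.01,"y":0.015,"z":-0.565,"grip":1}

```text
t: 4.08
ee_pos: [0.4436, 0.1021, 0.112]
eef_rot: [[-0.006, 0.991, -0.136], [-0.0, -0.136, -0.991], [-1.0, -0.006, 0.001]]
force: [0.4, -1.2, -1.1]
grip_width: 0.0267
```

Run:
```python
from mv import *
show(); go(fr(-.205,-.022,.046),PF[2])
```

```text
4.08 [0.4436 0.1021 0.112 ] frame [-0.2069 -0.0227] ang -0.1363 f [ 0.36 -1.23 -1.06] 0.0267
rx ry rz [0.0003 0.0005 0.0029] x y z [ 0.132   0.0047 -0.0014]
```

Request:
drive_tool:
  deltas:
    - {"rx":0,"ry":0.0,"rz":0.001,"x":0.06,"y":0.002,"z":-0.001,"grip":1}
    - {"rx":0,"ry":0.0,"rz":0.001,"x":0.132,"y":0.002,"z":-0.001,"grip":1}
    - {"rx":0,"ry":0.0,"rz":0.001,"x":0.132,"y":0.002,"z":-0.001,"grip":1}
    - {"rx":0,"ry":0.0,"rz":0.001,"x":0.132,"y":0.002,"z":-0.001,"grip":1}
    - {"rx":0,"ry":0.0,"rz":0.001,"x":0.132,"y":0.002,"z":-0.001,"grip":1}

```text
t: 4.5
ee_pos: [0.4452, 0.1021, 0.0476]
eef_rot: [[-0.003, 0.99, -0.138], [0.0, -0.138, -0.99], [-1.0, -0.003, 0.0]]
force: [-1.0, 0.2, -1.2]
grip_width: 0.0267
```

Run:
```python
from mv import *; from workcell import grab_frame; import cv2,pickle
show()
for n,(x0,y0,x1,y1) in dict(top=(240,120,350,230),side=(230,165,350,265)).items():
    f=grab_frame(n); pickle.dump(f,open(f"pics/{n}3.pkl","wb")); cv2.imwrite(f"pics/{n}3.png",cv2.resize(f["pixels"][y0:y1,x0:x1,::-1],None,fx=5.4,fy=5.4,interpolation=cv2.INTER_CUBIC))
```

```text
4.5 [0.4452 0.1021 0.0476] frame [-0.2053 -0.0225] ang -0.1387 f [-1.02  0.22 -1.15] 0.0267
```

View pics/top3.png

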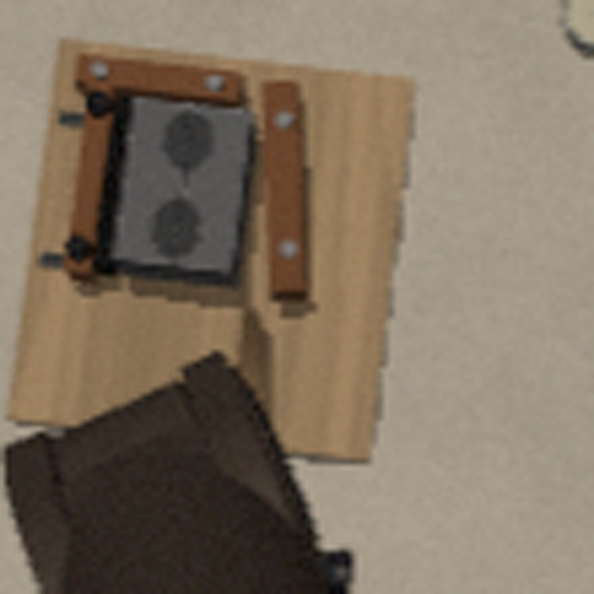

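View pics/side3.png

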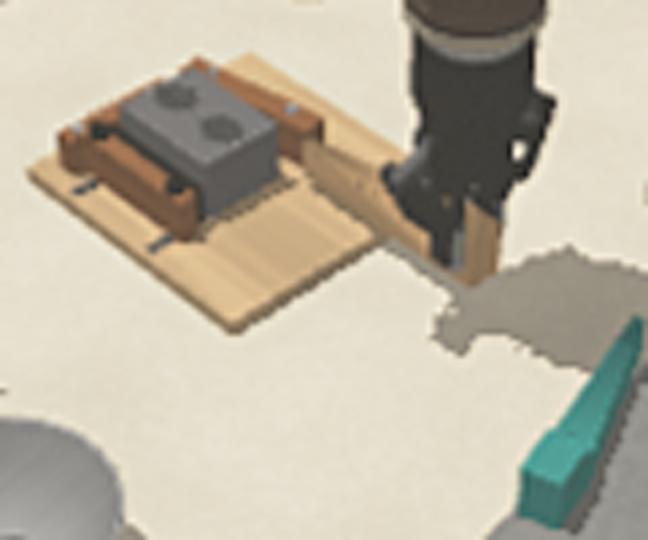

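Run:
```python
from mv import *; from vis import *
ch=prism([(-54,-21.84),(61,-3.44),(61,-3.44-18),(-54,-21.84-18)],12,46)
p=fr(-.2053,-.0225); P=[p[0],p[1],-.1387]; zb=.019
for n,(x0,y0,x1,y1) in dict(top=(240,120,350,230),side=(230,165,350,265)).items():
    f=pickle.load(open(f"pics/{n}3.pkl","rb")); S=5.4
    im=cv2.resize(f["pixels"][y0:y1,x0:x1,::-1],None,fx=S,fy=S,interpolation=cv2.INTER_CUBIC)
    for h in(put(P,HEAD,zb),put(P,TAP,zb),put(PF,ch),put(PF,BED)):
        q=proj(f,h); q=(q-[x0,y0]+.5)*S-.5
        for k in range(0,8,4): cv2.polylines(im,[np.round(q[k:k+4]).astype(int)],True,(0,0,255),1)
    cv2.imwrite(f"pics/ov3_{n}.png",im)
```

```text
(no output)
```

View pics/ov3_top.png

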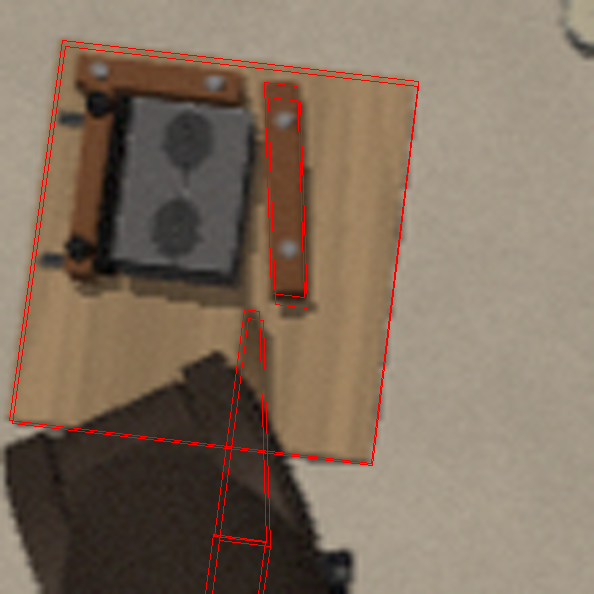

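View pics/ov3_side.png

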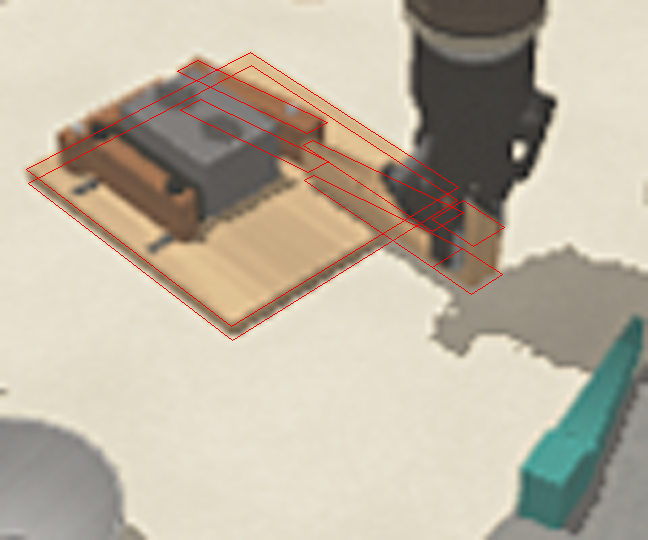

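The predicted wedge overlay matches the picture, and the tip sits in the middle of the mouth. Lowering, then entering in parallel with the cheek.

Run:
```python
from mv import *
for a in((-.205,-.022),(-.18,-.0215),(-.165,-.0205),(-.14,-.0170)): go(fr(*a,.0415),PF[2])
```

```text
rx ry rz [-0.0005 -0.0006  0.0001] x y z [ 0.0139 -0.0007  0.0007]
rx ry rz [-0.0005 -0.0006  0.0001] x y z [ 0.0139  0.0493 -0.0003]
rx ry rz [-0.0005 -0.0006  0.0001] x y z [ 0.0139  0.0793 -0.0023]
rx ry rz [-0.0005 -0.0006  0.0001] x y z [ 0.0139  0.1293 -0.0094]
```

Request:
drive_tool:
  deltas:
    - {"rx":0,"ry":0,"rz":0,"x":0.006,"y":0,"z":0,"grip":1}
    - {"rx":0,"ry":0,"rz":0,"x":0.01,"y":0,"z":0,"grip":1}
    - {"rx":0,"ry":0,"rz":0,"x":0.01,"y":0,"z":0,"grip":1}
    - {"rx":0,"ry":0,"rz":0,"x":0.01,"y":0,"z":0,"grip":1}

```text
t: 4.93
ee_pos: [0.4451, 0.1031, 0.0422]
eef_rot: [[-0.002, 0.991, -0.136], [0.001, -0.136, -0.991], [-1.0, -0.002, -0.0]]
force: [-0.4, 0.1, -0.1]
grip_width: 0.0269
```

Run:
```python
from mv import *
show()
for a in((-.205,-.022),(-.18,-.0215),(-.165,-.0205),(-.14,-.0170)): go(fr(*a,.0415),PF[2])
```

```text
4.93 [0.4451 0.1031 0.0422] frame [-0.2056 -0.0215] ang -0.1369 f [-0.36  0.09 -0.14] 0.0269
rx ry rz [ 0.0001 -0.0002  0.0009] x y z [0.0013 0.0013 0.0011]
rx ry rz [ 0.0001 -0.0002  0.0009] x y z [0.0012 0.0513 0.0001]
rx ry rz [ 0.0001 -0.0002  0.0009] x y z [ 0.0012  0.0813 -0.0019]
rx ry rz [ 0.0001 -0.0002  0.0009] x y z [ 0.0011  0.1313 -0.0089]
```

Request:
drive_tool:
  deltas:
    - {"rx":0,"ry":0,"rz":0,"x":0,"y":0.015,"z":0,"grip":1}
    - {"rx":0,"ry":0,"rz":0,"x":0,"y":0.03,"z":0,"grip":1}
    - {"rx":0,"ry":0,"rz":0,"x":0,"y":0.045,"z":0,"grip":1}
    - {"rx":0,"ry":0,"rz":0,"x":0,"y":0.06,"z":-0.001,"grip":1}
    - {"rx":0,"ry":0,"rz":0,"x":0,"y":0.06,"z":-0.001,"grip":1}
    - {"rx":0,"ry":0,"rz":0,"x":0,"y":0.06,"z":-0.001,"grip":1}

```text
t: 5.43
ee_pos: [0.4754, 0.0994, 0.0417]
eef_rot: [[-0.002, 0.991, -0.137], [0.001, -0.137, -0.991], [-1.0, -0.002, -0.0]]
force: [-0.1, 0.8, -0.1]
grip_width: 0.0265
```

Run:
```python
from mv import *; from workcell import grab_frame; import cv2,pickle
show()
for a in((-.165,-.0205),(-.14,-.0170)): go(fr(*a,.042),PF[2])
for n,(x0,y0,x1,y1) in dict(top=(240,120,350,230),side=(230,165,350,265)).items():
    f=grab_frame(n); pickle.dump(f,open(f"pics/{n}4.pkl","wb")); cv2.imwrite(f"pics/{n}4.png",cv2.resize(f["pixels"][y0:y1,x0:x1,::-1],None,fx=5.4,fy=5.4,interpolation=cv2.INTER_CUBIC))
```

```text
5.43 [0.4754 0.0994 0.0417] frame [-0.1751 -0.021 ] ang -0.1375 f [-0.07  0.75 -0.06] 0.0265
rx ry rz [-0.0002 -0.0002  0.001 ] x y z [-0.0006  0.0202 -0.001 ]
rx ry rz [-0.0002 -0.0002  0.001 ] x y z [-0.0007  0.0702 -0.008 ]
```

View pics/top4.png

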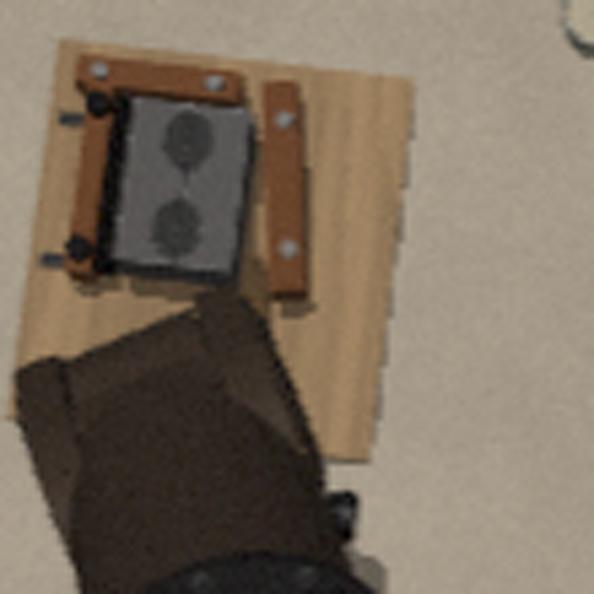

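View pics/side4.png

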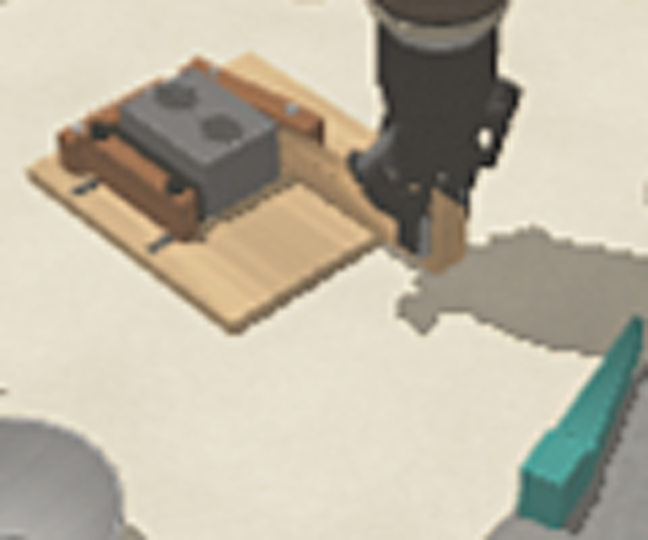

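The tip is inside the mouth: in the side crop the taper goes in between the mould and the cheek at about (285,150). Forces stay below 1 N, so I'll go on.

Request:
drive_tool:
  deltas:
    - {"rx":0,"ry":0,"rz":0.001,"x":0,"y":0.01,"z":-0.0,"grip":1}
    - {"rx":0,"ry":0,"rz":0.001,"x":0,"y":0.02,"z":-0.001,"grip":1}
    - {"rx":0,"ry":0,"rz":0.001,"x":0,"y":0.03,"z":-0.002,"grip":1}
    - {"rx":0,"ry":0,"rz":0.001,"x":0,"y":0.04,"z":-0.004,"grip":1}
    - {"rx":0,"ry":0,"rz":0.001,"x":0,"y":0.04,"z":-0.004,"grip":1}
    - {"rx":0,"ry":0,"rz":0.001,"x":0,"y":0.04,"z":-0.004,"grip":1}

```text
t: 6.03
ee_pos: [0.4952, 0.0988, 0.0418]
eef_rot: [[0.0, 0.991, -0.137], [0.0, -0.137, -0.991], [-1.0, 0.0, -0.0]]
force: [-0.1, 0.0, -1.4]
grip_width: 0.0267
```

Run:
```python
from mv import *
show()
for a in((-.155,-.019),(-.14,-.0170)): go(fr(*a,.042),PF[2])
```

```text
6.03 [0.4952 0.0988 0.0418] frame [-0.1553 -0.0189] ang -0.1371 f [-0.14  0.02 -1.39] 0.0267
rx ry rz [-0.0001 -0.0002 -0.    ] x y z [-0.0005  0.0007  0.0002]
rx ry rz [-0.0001 -0.0002 -0.    ] x y z [-0.0005  0.0307 -0.0038]
```

Request:
drive_tool:
  deltas:
    - {"rx":0,"ry":0,"rz":0,"x":0,"y":0.01,"z":-0.001,"grip":1}
    - {"rx":0,"ry":0,"rz":0,"x":0,"y":0.02,"z":-0.0025,"grip":1}
    - {"rx":0,"ry":0,"rz":0,"x":0,"y":0.03,"z":-0.004,"grip":1}
    - {"rx":0,"ry":0,"rz":0,"x":0,"y":0.03,"z":-0.004,"grip":1}
    - {"rx":0,"ry":0,"rz":0,"x":0,"y":0.03,"z":-0.004,"grip":1}
    - {"rx":0,"ry":0,"rz":0,"x":0,"y":0.03,"z":-0.004,"grip":1}

```text
t: 6.53
ee_pos: [0.5099, 0.0987, 0.0417]
eef_rot: [[-0.0, 0.991, -0.136], [0.0, -0.136, -0.991], [-1.0, -0.0, -0.0]]
force: [0.3, 0.9, -1.7]
grip_width: 0.0269
```

Run:
```python
from mv import *
show()
```

```text
6.53 [0.5099 0.0987 0.0417] frame [-0.1408 -0.017 ] ang -0.1369 f [ 0.28  0.92 -1.66] 0.0269
```

Request:
drive_tool:
  deltas:
    - {"rx":0,"ry":0,"rz":0,"x":0.001,"y":0,"z":0,"grip":1}
    - {"rx":0,"ry":0,"rz":0,"x":0.001,"y":0,"z":0,"grip":0.4}
    - {"rx":0,"ry":0,"rz":0,"x":0.001,"y":0,"z":0,"grip":0.4}
    - {"rx":0,"ry":0,"rz":0,"x":0.001,"y":0,"z":0,"grip":0.4}
    - {"rx":0,"ry":0,"rz":0,"x":-0.05,"y":0,"z":0,"grip":0.4}
    - {"rx":0,"ry":0,"rz":0,"x":-0.1,"y":0,"z":0,"grip":0.4}
    - {"rx":0,"ry":0,"rz":0,"x":-0.1,"y":-0.05,"z":0,"grip":1}
    - {"rx":0,"ry":0,"rz":0,"x":-0.1,"y":-0.096,"z":0,"grip":1}
    - {"rx":0,"ry":0,"rz":0,"x":-0.1,"y":-0.096,"z":0,"grip":1}
    - {"rx":0,"ry":0,"rz":0,"x":-0.1,"y":-0.096,"z":0,"grip":1}

```text
t: 7.37
ee_pos: [0.4616, 0.1054, 0.0921]
eef_rot: [[-0.0, 0.991, -0.135], [0.0, -0.135, -0.991], [-1.0, -0.0, -0.0]]
force: [0.2, -0.1, 1.0]
grip_width: 0.0028
```

Run:
```python
from mv import *; from workcell import grab_frame; import cv2,pickle
show(); go(fr(-.187,-.017,.037),PF[2])
for n,(x0,y0,x1,y1) in dict(top=(240,120,350,230),side=(230,165,350,265)).items():
    f=grab_frame(n); pickle.dump(f,open(f"pics/{n}5.pkl","wb")); cv2.imwrite(f"pics/{n}5.png",cv2.resize(f["pixels"][y0:y1,x0:x1,::-1],None,fx=5.4,fy=5.4,interpolation=cv2.INTER_CUBIC))
```

```text
7.37 [0.4616 0.1054 0.0921] frame [-0.1896 -0.017 ] ang -0.1357 f [ 0.22 -0.13  0.99] 0.0028
rx ry rz [ 0.0006 -0.0001  0.0001] x y z [1.101e-01 5.200e-03 1.000e-04]
```

View pics/top5.png

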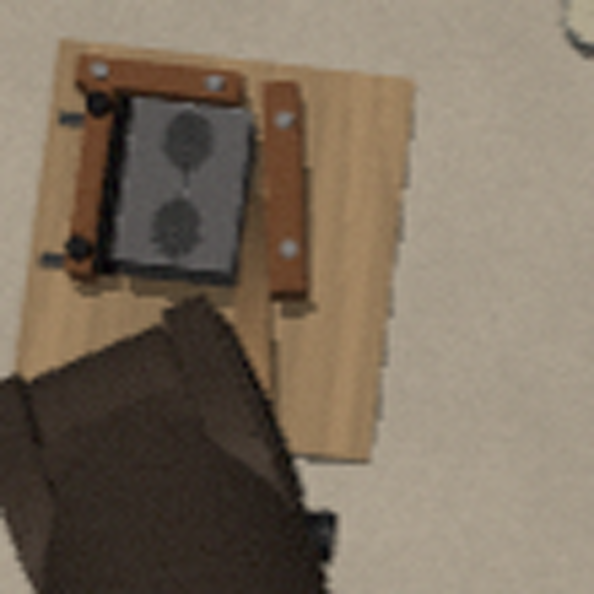

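View pics/side5.png

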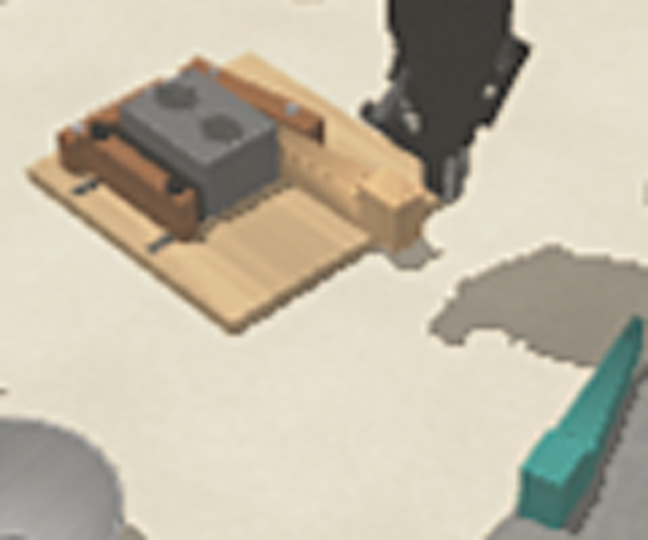

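The wedge stands on its own in the gap, straight, with its head at (390,215) in the side crop. Lowering the closed fingers behind the butt.

Request:
drive_tool:
  deltas:
    - {"rx":0,"ry":0,"rz":0,"x":0.05,"y":0.0,"z":0,"grip":1}
    - {"rx":0,"ry":0,"rz":0,"x":0.11,"y":0.0,"z":0,"grip":1}
    - {"rx":0,"ry":0,"rz":0,"x":0.11,"y":0.0,"z":0,"grip":1}
    - {"rx":0,"ry":0,"rz":0,"x":0.11,"y":0.0,"z":0,"grip":1}
    - {"rx":0,"ry":0,"rz":0,"x":0.11,"y":0.01,"z":0,"grip":1}
    - {"rx":0,"ry":0,"rz":0,"x":0.11,"y":0.02,"z":0,"grip":1}
    - {"rx":0,"ry":0,"rz":0,"x":0.11,"y":0.02,"z":0,"grip":1}
    - {"rx":0,"ry":0,"rz":0,"x":0.11,"y":0.02,"z":0,"grip":1}

```text
t: 8.13
ee_pos: [0.4737, 0.104, 0.0379]
eef_rot: [[0.002, 0.991, -0.137], [0.001, -0.137, -0.991], [-1.0, 0.002, -0.001]]
force: [0.5, 0.3, -0.5]
grip_width: 0.0
```

Run:
```python
from mv import *
show(); go(fr(-.16,-.017,.037),PF[2])
```

```text
8.13 [0.4737 0.104  0.0379] frame [-0.1774 -0.0167] ang -0.1375 f [ 0.46  0.34 -0.52] 0.0
rx ry rz [-0.0003 -0.0006 -0.001 ] x y z [0.0018 0.0348 0.0006]
```

Request:
drive_tool:
  deltas:
    - {"rx":0,"ry":0,"rz":0,"x":0,"y":0.006,"z":0,"grip":1}
    - {"rx":0,"ry":0,"rz":0,"x":0,"y":0.012,"z":0,"grip":1}
    - {"rx":0,"ry":0,"rz":0,"x":0,"y":0.018,"z":-0.001,"grip":1}
    - {"rx":0,"ry":0,"rz":0,"x":0,"y":0.024,"z":-0.002,"grip":1}
    - {"rx":0,"ry":0,"rz":0,"x":0,"y":0.03,"z":-0.003,"grip":1}
    - {"rx":0,"ry":0,"rz":0,"x":0,"y":0.036,"z":-0.004,"grip":1}
    - {"rx":0,"ry":0,"rz":0,"x":0,"y":0.036,"z":-0.004,"grip":1}

```text
t: 8.72
ee_pos: [0.4912, 0.1035, 0.0368]
eef_rot: [[0.0, 0.991, -0.137], [0.0, -0.137, -0.991], [-1.0, 0.0, -0.001]]
force: [-0.6, 0.1, -0.4]
grip_width: 0.0
```

Run:
```python
from mv import *
show()
```

```text
8.72 [0.4912 0.1035 0.0368] frame [-0.1599 -0.0148] ang -0.1371 f [-0.55  0.06 -0.44] 0.0
```

Request:
drive_tool:
  deltas:
    - {"rx":0,"ry":0,"rz":0,"x":0,"y":0.005,"z":-0.001,"grip":1}
    - {"rx":0,"ry":0,"rz":0,"x":0,"y":0.01,"z":-0.0015,"grip":1}
    - {"rx":0,"ry":0,"rz":0,"x":0,"y":0.015,"z":-0.0022,"grip":1}
    - {"rx":0,"ry":0,"rz":0,"x":0,"y":0.02,"z":-0.003,"grip":1}
    - {"rx":0,"ry":0,"rz":0,"x":0,"y":0.02,"z":-0.003,"grip":1}

```text
t: 9.13
ee_pos: [0.5011, 0.1035, 0.0368]
eef_rot: [[0.0, 0.991, -0.137], [0.0, -0.137, -0.991], [-1.0, 0.0, -0.0]]
force: [0.5, -0.2, -0.2]
grip_width: -0.0
```

Run:
```python
from mv import *; from workcell import grab_frame; import cv2,pickle
show()
for n,(x0,y0,x1,y1) in dict(top=(240,120,350,230),side=(230,165,350,265)).items():
    f=grab_frame(n); pickle.dump(f,open(f"pics/{n}6.pkl","wb")); cv2.imwrite(f"pics/{n}6.png",cv2.resize(f["pixels"][y0:y1,x0:x1,::-1],None,fx=5.4,fy=5.4,interpolation=cv2.INTER_CUBIC))
```

```text
9.13 [0.5011 0.1035 0.0368] frame [-0.1501 -0.0134] ang -0.1371 f [ 0.45 -0.18 -0.24] -0.0
```

View pics/side6.png

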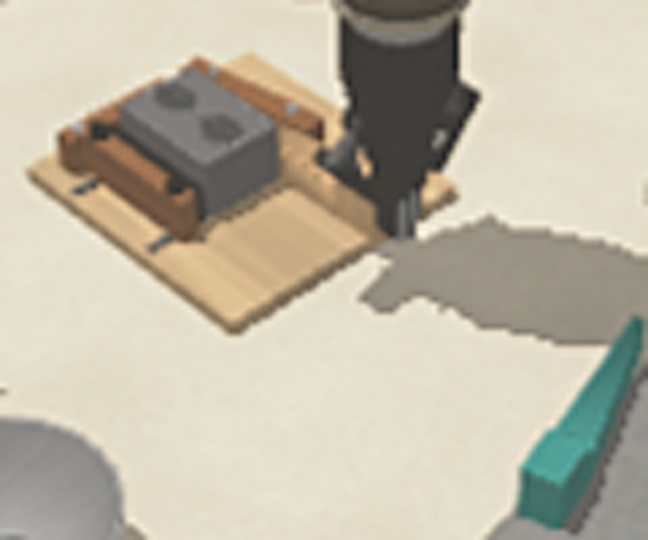

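View pics/top6.png

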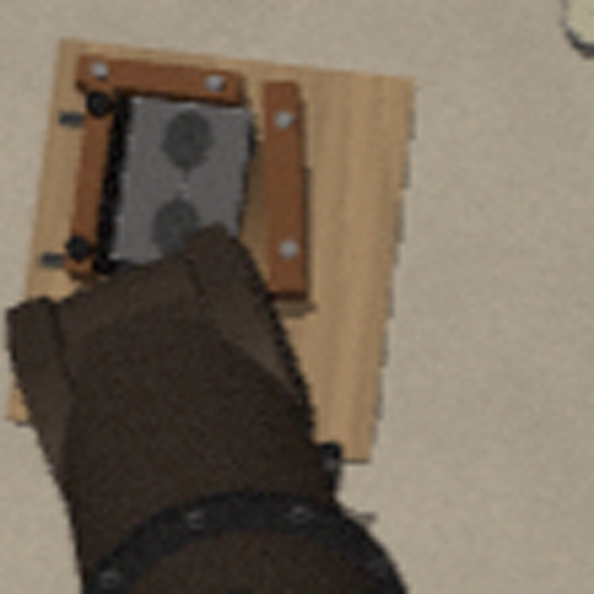

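Request:
drive_tool:
  deltas:
    - {"rx":0,"ry":0,"rz":0,"x":0,"y":0.004,"z":-0.0006,"grip":1}
    - {"rx":0,"ry":0,"rz":0,"x":0,"y":0.008,"z":-0.0012,"grip":1}
    - {"rx":0,"ry":0,"rz":0,"x":0,"y":0.012,"z":-0.0018,"grip":1}
    - {"rx":0,"ry":0,"rz":0,"x":0,"y":0.016,"z":-0.0024,"grip":1}
    - {"rx":0,"ry":0,"rz":0,"x":0,"y":0.016,"z":-0.0024,"grip":1}
    - {"rx":0,"ry":0,"rz":0,"x":0,"y":0.016,"z":-0.0024,"grip":1}

```text
t: 9.73
ee_pos: [0.509, 0.1037, 0.0368]
eef_rot: [[0.0, 0.991, -0.137], [0.0, -0.137, -0.991], [-1.0, 0.0, -0.001]]
force: [-0.4, -0.2, 0.3]
grip_width: 0.0001
```

Request:
drive_tool:
  deltas:
    - {"rx":0,"ry":0,"rz":0,"x":0,"y":0.003,"z":-0.0005,"grip":1}
    - {"rx":0,"ry":0,"rz":0,"x":0,"y":0.006,"z":-0.001,"grip":1}
    - {"rx":0,"ry":0,"rz":0,"x":0,"y":0.009,"z":-0.0015,"grip":1}
    - {"rx":0,"ry":0,"rz":0,"x":0,"y":0.012,"z":-0.002,"grip":1}

```text
t: 10.07
ee_pos: [0.5148, 0.1038, 0.0368]
eef_rot: [[-0.0, 0.991, -0.136], [0.0, -0.136, -0.991], [-1.0, -0.0, -0.0]]
force: [-1.5, -0.6, 0.8]
grip_width: 0.0002
```

Run:
```python
from mv import *
show()
```

```text
10.07 [0.5148 0.1038 0.0368] frame [-0.1366 -0.0113] ang -0.1368 f [-1.46 -0.58  0.78] 0.0002
```

Request:
drive_tool:
  deltas:
    - {"rx":0,"ry":0,"rz":0,"x":0,"y":0.003,"z":-0.0005,"grip":1}
    - {"rx":0,"ry":0,"rz":0,"x":0,"y":0.006,"z":-0.001,"grip":1}
    - {"rx":0,"ry":0,"rz":0,"x":0,"y":0.008,"z":-0.0013,"grip":1}
    - {"rx":0,"ry":0,"rz":0,"x":0,"y":0.01,"z":-0.0016,"grip":1}

```text
t: 10.4
ee_pos: [0.5199, 0.1039, 0.0368]
eef_rot: [[-0.0, 0.991, -0.136], [0.0, -0.136, -0.991], [-1.0, -0.0, -0.0]]
force: [-0.3, -0.3, -0.1]
grip_width: 0.0001
```

Request:
drive_tool:
  deltas:
    - {"rx":0,"ry":0,"rz":0,"x":0,"y":0.002,"z":-0.0003,"grip":1}
    - {"rx":0,"ry":0,"rz":0,"x":0,"y":0.004,"z":-0.0006,"grip":1}
    - {"rx":0,"ry":0,"rz":0,"x":0,"y":0.006,"z":-0.001,"grip":1}
    - {"rx":0,"ry":0,"rz":0,"x":0,"y":0.006,"z":-0.001,"grip":1}

```text
t: 10.73
ee_pos: [0.5231, 0.104, 0.0368]
eef_rot: [[0.0, 0.991, -0.137], [0.0, -0.137, -0.991], [-1.0, 0.0, -0.0]]
force: [-0.1, 0.3, 0.1]
grip_width: 0.0
```

Run:
```python
from mv import *
show()
```

```text
10.73 [0.5231 0.104  0.0368] frame [-0.1284 -0.01  ] ang -0.137 f [-0.1   0.27  0.12] 0.0
```

Run:
```python
from mv import *; from workcell import grab_frame; import cv2,pickle
for n,(x0,y0,x1,y1) in dict(top=(240,120,350,230),side=(230,165,350,265)).items():
    f=grab_frame(n); pickle.dump(f,open(f"pics/{n}7.pkl","wb")); cv2.imwrite(f"pics/{n}7.png",cv2.resize(f["pixels"][y0:y1,x0:x1,::-1],None,fx=5.4,fy=5.4,interpolation=cv2.INTER_CUBIC))
```

```text
(no output)
```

View pics/side7.png

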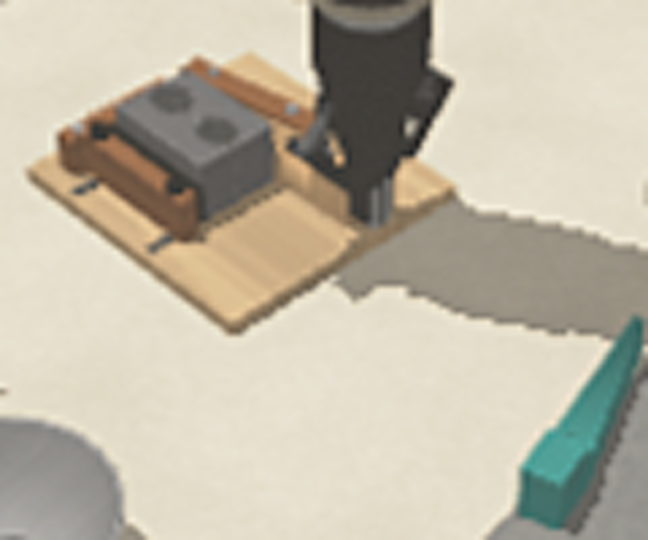

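View pics/top7.png

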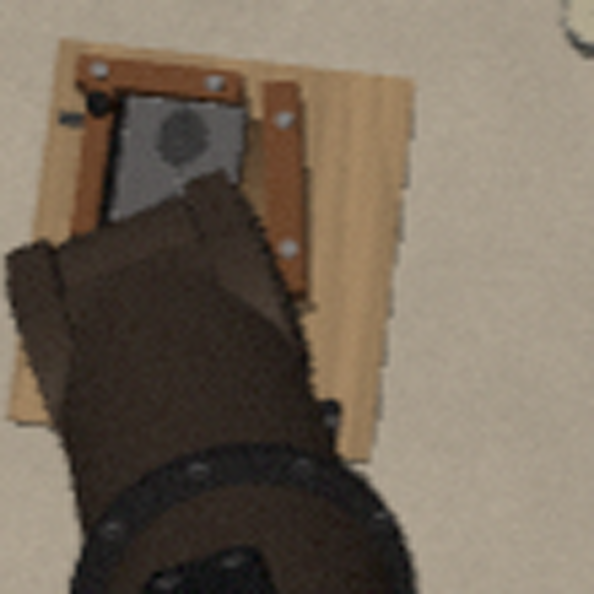

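Both halves have moved left (hole from column 189 to 183 in the top crop), so the wedge is driving them. I'll go on in smaller steps.

Request:
drive_tool:
  deltas:
    - {"rx":0,"ry":0,"rz":0,"x":0,"y":0.002,"z":-0.0003,"grip":1}
    - {"rx":0,"ry":0,"rz":0,"x":0,"y":0.004,"z":-0.0006,"grip":1}
    - {"rx":0,"ry":0,"rz":0,"x":0,"y":0.004,"z":-0.0006,"grip":1}

```text
t: 11.08
ee_pos: [0.5242, 0.1041, 0.0367]
eef_rot: [[-0.001, 0.991, -0.136], [0.0, -0.136, -0.991], [-1.0, -0.001, -0.0]]
force: [-5.0, 0.4, 2.1]
grip_width: 0.0004
```

Request:
drive_tool:
  deltas:
    - {"rx":0,"ry":0,"rz":0,"x":0,"y":0.002,"z":-0.0003,"grip":1}
    - {"rx":0,"ry":0,"rz":0,"x":0,"y":0.004,"z":-0.0006,"grip":1}
    - {"rx":0,"ry":0,"rz":0,"x":0,"y":0.004,"z":-0.0006,"grip":1}

```text
t: 11.33
ee_pos: [0.5251, 0.1041, 0.0365]
eef_rot: [[-0.003, 0.991, -0.136], [-0.0, -0.136, -0.991], [-1.0, -0.003, 0.001]]
force: [-7.0, -0.7, 3.8]
grip_width: -0.0001
```

Request:
drive_tool:
  deltas:
    - {"rx":0,"ry":0,"rz":0,"x":-0.0006,"y":0,"z":0,"grip":1}
    - {"rx":0,"ry":0,"rz":0,"x":-0.0006,"y":0.0015,"z":-0.0003,"grip":1}
    - {"rx":0,"ry":0,"rz":0,"x":-0.0006,"y":0.003,"z":-0.0004,"grip":1}
    - {"rx":0,"ry":0,"rz":0,"x":-0.0006,"y":0.003,"z":-0.0004,"grip":1}

```text
t: 11.67
ee_pos: [0.5256, 0.1041, 0.0365]
eef_rot: [[-0.005, 0.991, -0.136], [-0.0, -0.136, -0.991], [-1.0, -0.005, 0.001]]
force: [-10.5, 1.4, 4.2]
grip_width: -0.0003
```

Run:
```python
from mv import *
show()
```

```text
11.67 [0.5256 0.1041 0.0365] frame [-0.126  -0.0095] ang -0.1361 f [-10.48   1.36   4.21] -0.0003
```

Request:
drive_tool:
  deltas:
    - {"rx":0,"ry":0,"rz":0,"x":-0.001,"y":0.0,"z":0,"grip":1}
    - {"rx":0,"ry":0,"rz":0,"x":-0.001,"y":0.001,"z":-0.0001,"grip":1}
    - {"rx":0,"ry":0,"rz":0,"x":-0.001,"y":0.001,"z":-0.0001,"grip":1}
    - {"rx":0,"ry":0,"rz":0,"x":-0.001,"y":0.001,"z":-0.0001,"grip":1}

```text
t: 12.0
ee_pos: [0.5259, 0.1041, 0.0367]
eef_rot: [[-0.006, 0.991, -0.136], [-0.0, -0.136, -0.991], [-1.0, -0.005, 0.001]]
force: [-10.2, 1.0, 2.4]
grip_width: 0.0
```

Run:
```python
from mv import *
show()
```

```text
12.0 [0.5259 0.1041 0.0367] frame [-0.1257 -0.0094] ang -0.136 f [-10.16   0.98   2.36] 0.0
```

Request:
drive_tool:
  deltas:
    - {"rx":0,"ry":0,"rz":0,"x":-0.001,"y":0.001,"z":-0.0001,"grip":1}
    - {"rx":0,"ry":0,"rz":0,"x":-0.001,"y":0.002,"z":-0.0002,"grip":1}
    - {"rx":0,"ry":0,"rz":0,"x":-0.001,"y":0.002,"z":-0.0002,"grip":1}
    - {"rx":0,"ry":0,"rz":0,"x":-0.001,"y":0.002,"z":-0.0002,"grip":1}

```text
t: 12.33
ee_pos: [0.5262, 0.1041, 0.037]
eef_rot: [[-0.007, 0.991, -0.135], [-0.001, -0.135, -0.991], [-1.0, -0.007, 0.001]]
force: [-11.0, 2.5, 1.8]
grip_width: -0.0002
```

Run:
```python
from mv import *
show()
```

```text
12.33 [0.5262 0.1041 0.037 ] frame [-0.1254 -0.0094] ang -0.1358 f [-10.97   2.54   1.83] -0.0002
```

Request:
drive_tool:
  deltas:
    - {"rx":0,"ry":0,"rz":0,"x":-0.0007,"y":0.001,"z":0,"grip":1}
    - {"rx":0,"ry":0,"rz":0,"x":-0.0007,"y":0.0014,"z":0,"grip":1}
    - {"rx":0,"ry":0,"rz":0,"x":-0.0007,"y":0.0014,"z":0,"grip":1}

```text
t: 12.58
ee_pos: [0.5264, 0.1041, 0.0372]
eef_rot: [[-0.008, 0.991, -0.135], [-0.001, -0.135, -0.991], [-1.0, -0.008, 0.002]]
force: [-11.8, 2.9, 1.5]
grip_width: 0.0002
```

Request:
drive_tool:
  deltas:
    - {"rx":0,"ry":0,"rz":0,"x":0,"y":0,"z":0,"grip":1}

```text
t: 12.67
ee_pos: [0.5264, 0.1041, 0.0372]
eef_rot: [[-0.008, 0.991, -0.135], [-0.001, -0.135, -0.991], [-1.0, -0.008, 0.002]]
force: [-12.9, 1.5, 1.1]
grip_width: 0.0001
```

Request:
drive_tool:
  deltas:
    - {"rx":0,"ry":0,"rz":0,"x":0,"y":0,"z":0,"grip":1}

```text
t: 12.75
ee_pos: [0.5264, 0.1041, 0.0372]
eef_rot: [[-0.008, 0.991, -0.135], [-0.001, -0.135, -0.991], [-1.0, -0.008, 0.002]]
force: [-12.7, 2.0, 1.3]
grip_width: -0.0001
```

The push is steady at about 12.5 N. Backing off along the drive direction, then lifting clear.

Request:
drive_tool:
  deltas:
    - {"rx":0,"ry":0,"rz":0,"x":0,"y":-0.006,"z":0,"grip":1}
    - {"rx":0,"ry":0,"rz":0,"x":0,"y":-0.02,"z":0,"grip":1}
    - {"rx":0,"ry":0,"rz":0,"x":0,"y":-0.06,"z":0,"grip":1}
    - {"rx":0,"ry":0,"rz":0,"x":-0.06,"y":-0.12,"z":0,"grip":1}
    - {"rx":0,"ry":0,"rz":0,"x":-0.14,"y":-0.2,"z":0.05,"grip":1}
    - {"rx":0,"ry":0,"rz":0,"x":-0.22,"y":-0.25,"z":0.12,"grip":1}
    - {"rx":0,"ry":0,"rz":0,"x":-0.25,"y":-0.25,"z":0.2,"grip":1}
    - {"rx":0,"ry":0,"rz":0,"x":-0.25,"y":-0.25,"z":0.28,"grip":1}
    - {"rx":0,"ry":0,"rz":0,"x":-0.25,"y":-0.25,"z":0.36,"grip":1}
    - {"rx":0,"ry":0,"rz":0,"x":-0.25,"y":-0.25,"z":0.36,"grip":1}

```text
t: 13.58
ee_pos: [0.3818, -0.0608, 0.1649]
eef_rot: [[0.004, 0.99, -0.139], [-0.001, -0.139, -0.99], [-1.0, 0.004, 0.0]]
force: [1.0, -0.3, -0.4]
grip_width: 0.0002
```

Run:
```python
from mv import *; from workcell import grab_frame; import cv2,pickle
from vis import *
show()
for n,(x0,y0,x1,y1) in dict(top=(240,120,350,230),side=(230,165,350,265)).items():
    f=grab_frame(n); pickle.dump(f,open(f"pics/{n}8.pkl","wb")); cv2.imwrite(f"pics/{n}8.png",cv2.resize(f["pixels"][y0:y1,x0:x1,::-1],None,fx=5.4,fy=5.4,interpolation=cv2.INTER_CUBIC))
    cv2.imwrite(f"pics/{n}8full.png",f["pixels"][:,:,::-1])
```

```text
13.58 [ 0.3818 -0.0608  0.1649] frame [-0.2459 -0.1925] ang -0.1391 f [ 0.98 -0.25 -0.39] 0.0002
```

View pics/side8.png

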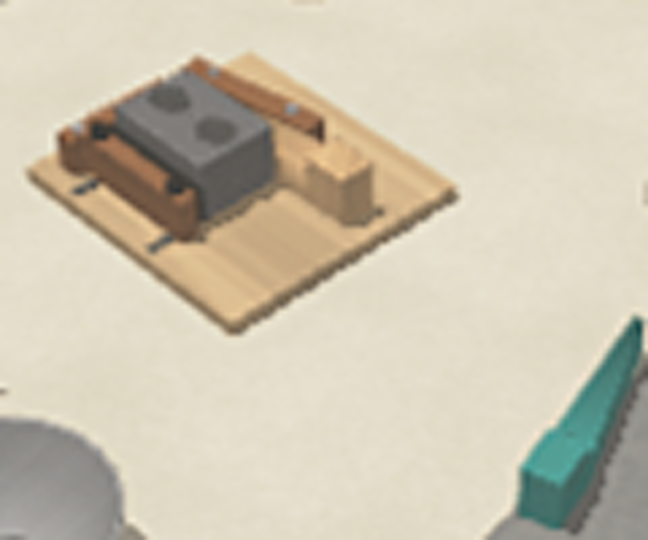

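View pics/top8full.png

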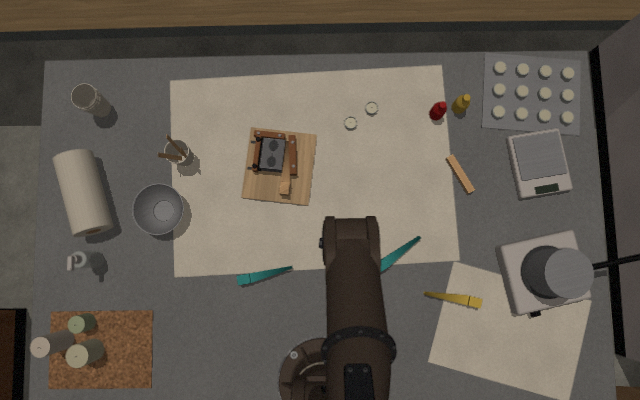

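View pics/top8.png

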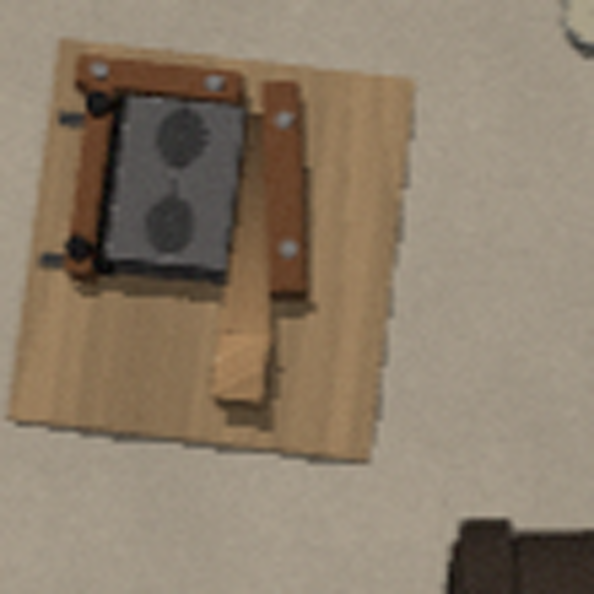

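View pics/side8full.png

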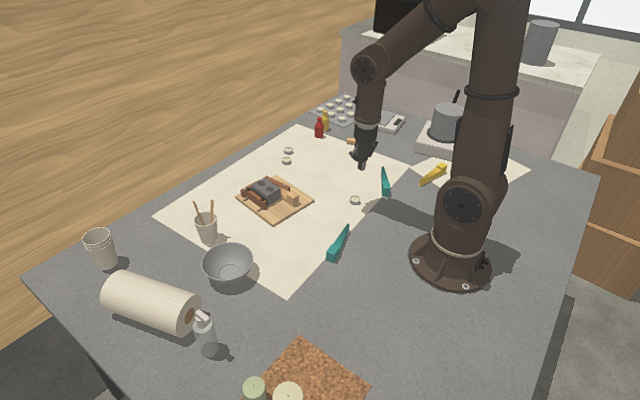

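The tins, cup, bowl and strip are where they were (tin_a still at (355,200)). The wedge sits straight in the frame, head at about (293,198), and the robot is clear of everything.

```bash
python3 -c "
from workcell import hand_in
print(hand_in())"
```

```text
the job is handed in; nothing more can be done
None
```

The wedge is in the frame, with both mould halves pushed over to the stop, and the job is handed in. I carried it by its head, slid it thin end first into the gap and let go. Then I pushed its butt end with the closed fingers.

- **Drive force:** the push stayed near zero until the halves closed. It then climbed to a steady 12.5 N or so over about 2 mm of travel, and I backed off. For part of that climb the fingers also bore down on the wedge with up to about 4 N. I reduced that to about 1 N before the final reading.
- **Last pictures:** after release the wedge sits straight in the gap and both halves have moved left against the stop. The strip, the tins, the cup and the bowl look unmoved, and the robot is clear of everything. The run took about 14 s of the 70 s allowed.
- **Not checked directly:** I did not measure the squeeze left after letting go. By the stated push-to-squeeze ratio it should be about 11 to 17 N, inside the 8 to 20 N limits.
- **Disagreements:** the two cameras differed by about 2 to 3 mm sideways, so I used values in between. At the first grasp there was an unexplained 21 N upward force on the tool, which was gone after the lift.

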